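# Find the rattling parts case and hold it out over the mirror

## Task

Three look-alike parts cases stand in a row on the red mat; only one of them has loose brass finial balls in it, wanted for the round mirror. Press all three lids fully home, then lift the cases clear of the mat one at a time and shake each briskly to and fro along its length over its own place, setting a silent one back upright where it stood, until you find the one that rattles. Keep that one in the grip and finish still holding it out, level and still, over the middle of the mirror about 10 cm above the glass; do not touch the mirror or push the other things about.

Things in the scene. Friction and masses are not known exactly. Their poses are not given: they have to be found in the camera images.
- inside_a (a point): middle of the closed inside of case_a (103 x 55 x 35 mm), 20 mm above its underside. Loose balls (24 across, 61 g each) roll freely in it with 79 mm of run: brisk strokes of 10 cm or so along its length throw them to the leading end at each stop, where they knock and stay (dipping an end does too); the balance of the held case then shifts by about 0.08 N m from end to end. An empty case shows no shift.
- inside_b (a point): middle of the closed inside of case_b (103 x 55 x 35 mm), 20 mm above its underside. Loose balls (24 across, 61 g each) roll freely in it with 79 mm of run: brisk strokes of 10 cm or so along its length throw them to the leading end at each stop, where they knock and stay (dipping an end does too); the balance of the held case then shifts by about 0.08 N m from end to end. An empty case shows no shift.
- inside_c (a point): middle of the closed inside of case_c (103 x 55 x 35 mm), 20 mm above its underside. Loose balls (24 across, 61 g each) roll freely in it with 79 mm of run: brisk strokes of 10 cm or so along its length throw them to the leading end at each stop, where they knock and stay (dipping an end does too); the balance of the held case then shifts by about 0.08 N m from end to end. An empty case shows no shift.
- case_a: one of three identical cases: slate-blue body 108 (x) x 60 (y) x 38 high, light-grey push-in lid, white label on each end; 0.2 to 0.5 kg empty. One of the three (any, drawn anew each time) holds two loose brass balls (see point); the others are empty. Origin: centre of the underside, x along the length, z up. Grip across y, below the lid, at mid-length; 30 mm free beside it.
- case_b: one of three identical cases: slate-blue body 108 (x) x 60 (y) x 38 high, light-grey push-in lid, white label on each end; 0.2 to 0.5 kg empty. One of the three (any, drawn anew each time) holds two loose brass balls (see point); the others are empty. Origin: centre of the underside, x along the length, z up. Grip across y, below the lid, at mid-length; 30 mm free beside it.
- case_c: one of three identical cases: slate-blue body 108 (x) x 60 (y) x 38 high, light-grey push-in lid, white label on each end; 0.2 to 0.5 kg empty. One of the three (any, drawn anew each time) holds two loose brass balls (see point); the others are empty. Origin: centre of the underside, x along the length, z up. Grip across y, below the lid, at mid-length; 30 mm free beside it.
- lid_a (a joint): height (m) of the lid of case_a above its home position: 0 = fully home; starts 0.004 to 0.007 up, its orange seal showing. Plate 104 x 56 x 6, centre panel 1 higher; the plate's top is 44 mm above the case's underside when home, plus this value. It slides straight down against about 6 N of friction, stops dead at 0 and stays where left; 10 to 20 N on its middle seats it.
- lid_b (a joint): height (m) of the lid of case_b above its home position: 0 = fully home; starts 0.004 to 0.007 up, its orange seal showing. Plate 104 x 56 x 6, centre panel 1 higher; the plate's top is 44 mm above the case's underside when home, plus this value. It slides straight down against about 6 N of friction, stops dead at 0 and stays where left; 10 to 20 N on its middle seats it.
- lid_c (a joint): height (m) of the lid of case_c above its home position: 0 = fully home; starts 0.004 to 0.007 up, its orange seal showing. Plate 104 x 56 x 6, centre panel 1 higher; the plate's top is 44 mm above the case's underside when home, plus this value. It slides straight down against about 6 N of friction, stops dead at 0 and stays where left; 10 to 20 N on its middle seats it.
- mirror: round wall mirror being dressed, lying flat on the bench beyond the mat, fixed: glass 160 mm across in a black rim, ring of amber, gold and blue glass medallions around, 272 mm across over all, 17 mm high. Origin: centre of its underside.
- mat: thin red felt mat the three cases stand on, in a row along its y axis about 190 mm apart; 177 (x, towards and away from the robot) x 560 (y) x 3 mm thick, fixed. Origin: on the bench under the row's middle place (16 mm beyond the felt's own middle).
- tape: roll of yellow tape lying flat, 100 mm across, 24 high; origin centre of underside; not to be disturbed
- screwdriver: red-handled screwdriver lying on the bench, about 200 mm long along its x; not to be disturbed
- glue: white bottle with a red cap, 52 mm across, 120 high, standing; origin centre of underside; not to be disturbed
- medallion1: loose glass medallion, 42 mm across, 12 high, lying on the near edge of the mat (80 mm nearer the robot than the row) between the left (+y) and middle cases; not to be disturbed
- medallion2: loose glass medallion, 42 mm across, 12 high, lying on the near edge of the mat (80 mm nearer the robot than the row) between the middle and right (-y) cases; not to be disturbed
Things that resemble listed ones, but are neither listed nor needed, are in the scene too. What is shaped like the case_c but green or turquoise is not meant.

How it is judged:
By the outcome, as a careful person would: the job done as asked, in the order asked, and still so for the second after the job is handed in, while the arm keeps its last pose, push and grip.
It also fails if it takes over 72 s, if anything falls off the work surface, if the arm or the gripper's body presses on something with over 40 N, if the wrist force passes 120 N, or if a joint passes its speed limit or range.

## Robot

A 6-joint arm with a two-finger parallel gripper is mounted at the origin on the work surface. World frame = base frame: x ahead of the robot, y to its left, z up, the work surface at z = 0. Lengths are in m, angles in rad, forces in N, time in s.
With the tool pointing down it reaches from about 0.35 to 0.875 m from the base axis. Payload 4.2 kg.
Tool frame: the origin (TCP) lies midway between the tips of the shut fingers; the grasp point (between the pads) lies 19 mm behind it; z points along the fingers, y is the line along which they close (so a half turn about z gives the same grasp; the last joint's range is limited). The gripper opens to 85 mm and grips with 20 to 120 N. Pads are 22 mm wide; open, the fingers measure 114 mm over their backs; the gripper's body (76 mm by 85 mm) begins 54 mm behind the grasp point. The pads swing forward as they close: fully open they stand 13 mm farther back than shut.
Start: joints at [-0.861, 0.385, 0.008, 0, -1.194, -0.259], TCP at [0.272, -0.563, 0.231] pointing down, gripper open.
Joint ranges: [-3.14, 3.14], [-1.21, 2.06], [-1.07, 1.41], [-3.16, 2.05], [-2.99, -0.16], [-3.1, 3.1]. Speed limits (rad/s): [2.79, 2.79, 3.14, 3.14, 3.14, 3.14].

## Interface

Orientations are given as a rotation vector (axis times angle).
In Python, from plant import r gives the robot as it stands.
- The arm moves only by the tool move_arm, never from a script. Its arguments are lists of equal length, an entry for each row: "offset": the shift along the tool's x, y, z in m, a list of three; "angular": the turn, a rotation vector about the tool's x, y, z in rad, a list of three; "grip": the gripper command: -1 is fully open, 1 is shut, values between are in proportion. A call has exactly 10 rows; each row shifts and turns the commanded pose from where the row before left it, along the tool's axes as they then stand; what a row does not reach is not made up. A row lasts 1/8 s, in which the tool goes at most 62.5 mm and 10.7 degrees, less where a joint would pass 70% of its speed; a pose out of reach is approached as far as the arm can. A call is refused whole if a number of a shift passes 0.0625 or a number of a turn 0.188, either way. A call with a gripper value outside its range is refused whole. The fingers move at their own pace and stop on an object; "force" is the grip in N (left out, the last holds). Time passes only in rows, so rows that do not move let the fingers close, or fill a call up. It gives the time, the measured TCP pose, the force, the opening and the grip force at its end, in the units of the state.
- r.get_obs(): the state, without advancing time (a new reading comes with each control period).
- r.read_camera(name): name is "scene" or "side" or "wrist"; returns a dict with "color" (400x640x3 uint8, red, green, blue), "fov_y" (degrees; the focal length in pixels is half the picture's height over the tangent of half this angle, whatever the lens; pixels are square), "cx", "cy" (the principal point, pixels), "T" (4x4, takes a point from camera to world coordinates); the wrist camera has in their place "hand_eye" (4x4, takes a point from camera to tool coordinates, whose origin is the TCP and whose axes are the flange's). Camera axes: x right, y up, looking along -z (the intrinsics and any distortion apply to the point x, -y, -z); pixel columns grow to the right and rows downward; lengths in m; the calibration is good to about 2 mm. A picture is of the moment at which its call begins: read the wrist's pose just before it. There is no depth.
- r.close_job(): hands the job in; it is judged then, once.
The state is a dict: "time_s": time; "qpos": joint angles; "joint_velocities": joint speeds; "joint_torque": joint torques, N m; "eef_pos": TCP position; "orientation": TCP orientation; "ft_force": force on the tool from outside, world axes, zero at the start; "ft_torque": the same for the moment, N m; "gripper_width": finger opening in m; "grasp_force": force on a finger pad.
Only numpy, scipy, OpenCV 4.12 (cv2) and the standard library are available. Lean on these libraries where they do the work, as an engineer would, in place of code of your own. Each camera call takes 0.05 s, during which the arm holds its last target. There are 200 camera calls.

## Working session

There is one attempt and no reset: what is moved stays moved. The work goes in short steps, Python scripts to look and compute and a tool call to move; the robot and the scene stay as the last step left them, time stands still between calls to the robot, and variables do not carry over. Pictures are saved under pics/ and viewed, at most 10 in all, crops included, and the job is handed in when it is done.

Besides the shell and the picture viewer there is one more tool, called after "Call:" as name(argument=value, ...) on one line, values as JSON. move_arm: Moves the arm, as the interface text tells. Its arguments: {"type":"object","properties":{"offset":{"type":"array"},"angular":{"type":"array"},"grip":{"type":"array"},"force":{"type":"number"}},"required":["offset","angular","grip"]}

```bash
mkdir -p pics; cat > h.py <<'E'
import numpy as np, cv2
from scipy.spatial.transform import Rotation as R
from plant import r
def snap(name,fn):
    o=r.get_obs(); c=r.read_camera(name)
    cv2.imwrite('pics/'+fn,c['color'][:,:,::-1]); 
    c['o']=o
    return c
E
python3 - <<'E'
from h import *
for n in('scene','side'):
    c=snap(n,n+'.png'); print(n,c['fov_y'],c['cx'],c['cy'],np.round(c['T'],4).tolist(),[k for k in c])
    np.save(n+'T.npy',c['T'])
o=r.get_obs();print(o)
E
```

```text
scene 48.63927659429915 323.0562348275791 195.3992607846242 [[0.5138, -0.4724, 0.7161, 1.3408], [0.8577, 0.2998, -0.4176, -0.5062], [-0.0174, 0.8288, 0.5593, 0.7418], [0.0, 0.0, 0.0, 1.0]] ['color', 'fov_y', 'cx', 'cy', 'T', 'o']
side 54.813367406418095 313.6358493003584 197.9196067907021 [[-0.8815, 0.3504, -0.3165, 0.1298], [-0.4721, -0.6647, 0.579, 0.6353], [-0.0075, 0.6598, 0.7514, 0.9041], [0.0, 0.0, 0.0, 1.0]] ['color', 'fov_y', 'cx', 'cy', 'T', 'o']
{'time_s': 0.1, 'qpos': array([-8.61423162e-01,  3.85460411e-01,  6.76390002e-03, -4.16436527e-04,
       -1.19400655e+00, -2.58617751e-01]), 'joint_velocities': array([-0.00088442, -0.0024987 ,  0.0019356 ,  0.00208162, -0.00201572,
        0.00025944]), 'joint_torque': array([-3.01281916e-04, -3.93319130e+01,  1.88928759e+01,  4.19791326e+00,
       -2.59385590e-03,  8.45377794e-07]), 'eef_pos': array([ 0.27207172, -0.56209412,  0.2303459 ]), 'orientation': array([ 7.01708814e-01, -3.06166276e+00, -2.93350484e-03]), 'ft_force': array([-0.20526869, -1.2391219 , -0.02109539]), 'ft_torque': array([ 0.00737517, -0.00325948, -0.04741724]), 'grasp_force': 0.0, 'gripper_width': 0.08546032619187602}
```

```bash
ls
```

```text
h.py
pics
sceneT.npy
sideT.npy
```

View pics/scene.png

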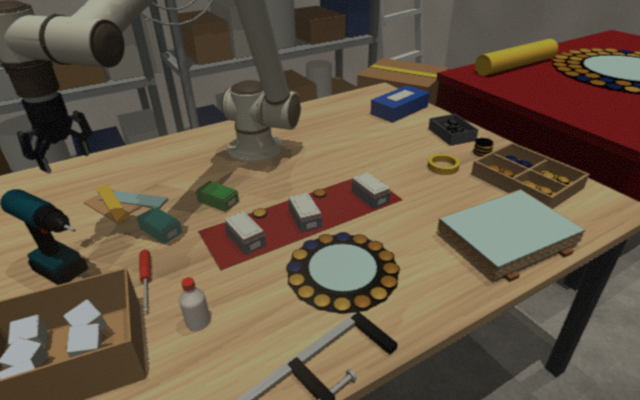

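View pics/side.png

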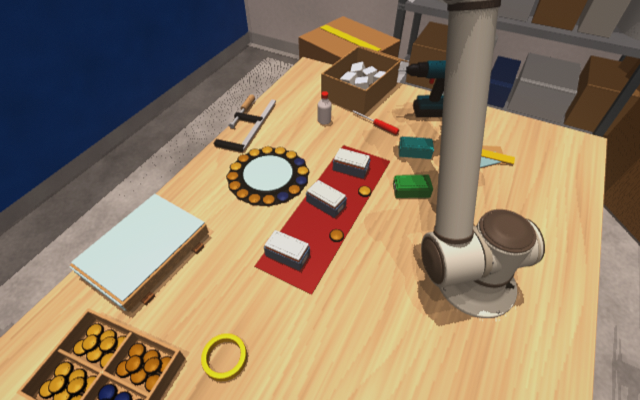

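The scene view shows the three grey-lidded cases near (245,232), (305,211), (370,189) and the mirror at (343,268). In the side view the cases are at (352,163), (326,197), (287,250) and the mirror at (268,173). Next I'll enlarge the cases.

```bash
python3 - <<'E'
import cv2,numpy as np
a=cv2.imread('pics/side.png')[140:290,250:400]; b=cv2.imread('pics/scene.png')[165:265,215:405]
cv2.imwrite('pics/sc.png',cv2.resize(a,None,fx=4,fy=4,interpolation=cv2.INTER_CUBIC))
cv2.imwrite('pics/cc.png',cv2.resize(b,None,fx=4.2,fy=4.2,interpolation=cv2.INTER_CUBIC))
E
```

```text
(no output)
```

View pics/sc.png

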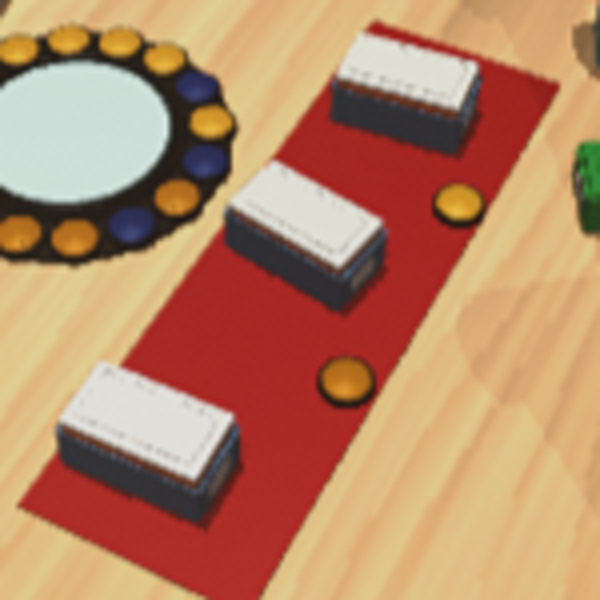

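View pics/cc.png

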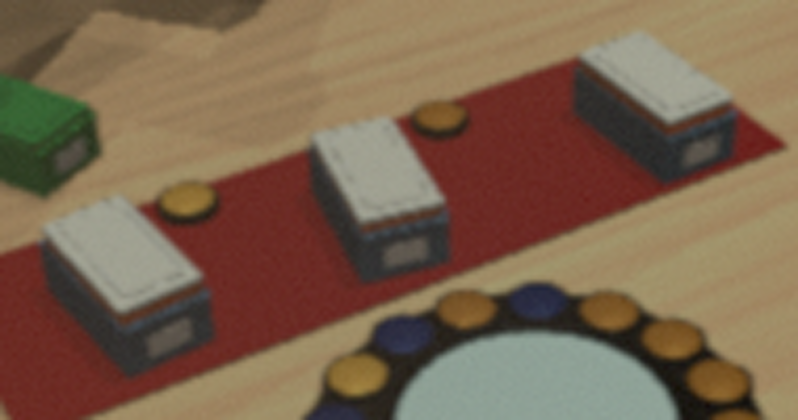

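```bash
cat >> h.py <<'E'
P={'scene':(48.63927659429915,323.0562348275791,195.3992607846242),'side':(54.813367406418095,313.6358493003584,197.9196067907021)}
def ray(n,uv):
    f,cx,cy=P[n]; T=np.load(n+'T.npy'); F=200/np.tan(np.radians(f/2)); uv=np.atleast_2d(uv)
    d=np.c_[(uv[:,0]-cx)/F,-(uv[:,1]-cy)/F,-np.ones(len(uv))]@T[:3,:3].T
    return T[:3,3],d
def onz(n,uv,z):
    o,d=ray(n,uv); return o+d*((z-o[2])/d[:,2])[:,None]
def tri(u1,u2):
    o1,d1=ray('side',u1);o2,d2=ray('scene',u2);A=np.zeros((3,3));b=np.zeros(3)
    for o,d in((o1,d1[0]),(o2,d2[0])):
        d=d/np.linalg.norm(d);M=np.eye(3)-np.outer(d,d);A+=M;b+=M@o
    return np.linalg.solve(A,b)
E
python3 - <<'E'
from h import *
S=[[(103,363),(238,413),(195,482),(60,418)],[(272,162),(384,218),(336,268),(228,210)],[(364,32),(480,65),(464,112),(337,75)]]
C=[[(645,33),(735,97),(675,125),(578,65)],[(388,118),(447,200),(364,224),(313,133)],[(118,198),(205,278),(123,318),(44,232)]]
for s,c in zip(S,C):
    s=np.array(s)/4+[250,140]; c=np.array(c)/4.2+[215,165]
    for n,u in(('side',s),('scene',c)):
        p=onz(n,u,.0525)[:,:2]; (ctr,sz,an)=cv2.minAreaRect((p*1e3).astype(np.float32))
        e=[p[1]-p[0],p[2]-p[1],p[2]-p[3],p[3]-p[0]]
        print(n,np.round(p.mean(0),4),[(round(np.hypot(*v),3),round(np.degrees(np.arctan2(v[1],v[0])),1)) for v in e])
    print('tri',tri(s.mean(0),c.mean(0)))
m=np.array([(375,22),(560,87),(18,506)])/4+[250,140]; print(onz('side',m,.003))
for n in('side','scene'):
    im=cv2.imread(f'pics/{n}.png');h=im.astype(int)
    k=((h[:,:,1]>h[:,:,2]+8)&(h[:,:,1]>130)).astype(np.uint8)
    nl,l,st,ce=cv2.connectedComponentsWithStats(k)
    for i in range(1,nl):
        if st[i,4]>800:
            print(n,st[i],ce[i],onz(n,ce[i],.01))
E
```

```text
side [0.4732 0.1574] [(np.float64(0.102), np.float64(-176.1)), (np.float64(0.06), np.float64(91.1)), (np.float64(0.104), np.float64(179.4)), (np.float64(0.052), np.float64(88.5))]
scene [0.4819 0.1575] [(np.float64(0.101), np.float64(1.2)), (np.float64(0.055), np.float64(-84.1)), (np.float64(0.097), np.float64(7.2)), (np.float64(0.065), np.float64(-81.2))]
tri [0.47593123 0.15858868 0.04897041]
side [ 0.4642 -0.0538] [(np.float64(0.101), np.float64(173.0)), (np.float64(0.061), np.float64(80.4)), (np.float64(0.097), np.float64(172.3)), (np.float64(0.059), np.float64(84.3))]
scene [ 0.4708 -0.0564] [(np.float64(0.102), np.float64(-7.9)), (np.float64(0.056), np.float64(-96.0)), (np.float64(0.108), np.float64(-10.4)), (np.float64(0.052), np.float64(-102.3))]
tri [ 0.46581328 -0.05501629  0.04843156]
side [ 0.4587 -0.2325] [(np.float64(0.101), np.float64(-175.8)), (np.float64(0.057), np.float64(100.0)), (np.float64(0.108), np.float64(-175.6)), (np.float64(0.057), np.float64(93.2))]
scene [ 0.4686 -0.232 ] [(np.float64(0.104), np.float64(7.1)), (np.float64(0.056), np.float64(-81.3)), (np.float64(0.103), np.float64(5.3)), (np.float64(0.053), np.float64(-80.5))]
tri [ 0.46107469 -0.23223893  0.04843525]
[[ 0.53159182 -0.32543514  0.003     ]
 [ 0.35783053 -0.32283121  0.003     ]
 [ 0.53422869  0.23189531  0.003     ]]
side [ 243  155   49   36 1355] [267.22287823 172.62878229] [[ 0.69309505 -0.07991623  0.01      ]]
side [  72  194  132  106 6480] [137.01959877 245.46959877] [[0.85965763 0.33251063 0.01      ]]
scene [ 585   56   55   24 1008] [615.53571429  66.06646825] [[0.19446421 1.88201849 0.01      ]]
scene [ 441  191  142   75 5568] [510.5470546  226.67636494] [[0.79647609 0.38321243 0.01      ]]
scene [ 310  245   66   46 2409] [342.38439186 267.14653383] [[ 0.69050158 -0.07779519  0.01      ]]
```

```bash
cat >> h.py <<'E'
def pose(psi,tilt=0):  # tool down, tool y at 90deg+psi ; psi deg
    return R.from_euler('z',psi,degrees=True)*R.from_matrix(np.diag([-1.,1,-1]))*R.from_euler('y',tilt,degrees=True)
def state(o=None):
    o=o or r.get_obs(); q=R.from_rotvec(o['orientation']); return np.array(o['eef_pos']),q,o
def show():
    p,q,o=state(); M=q.as_matrix()
    print('t',round(o['time_s'],2),'p',np.round(p,4),'yaw',round(np.degrees(np.arctan2(-M[0,1],M[1,1])),2),'zaxis',np.round(M[:,2],4),'F',np.round(o['ft_force'],2),'M',np.round(o['ft_torque'],3),'w',round(o['gripper_width'],4),'g',round(o['grasp_force'],1))
    return p,q,o
def plan(wps,start=None):
    """wps: list of (pos,psi,nrows)"""
    p,q,_=state()
    if start is not None: p,q=np.array(start[0]),pose(start[1])
    for pt,psi,n in wps:
        Q=pose(psi); rv=(q.inv()*Q).as_rotvec(); d=np.array(pt)-p
        for i in range(n):
            qi=q*R.from_rotvec(rv*i/n)
            print(np.round(qi.inv().apply(d/n),4).tolist(),np.round(rv/n,3).tolist())
        p,q=np.array(pt),Q
E
python3 - <<'E'
from h import *
show(); plan([((.462,-.232,.16),5,8)])
E
```

```text
t 0.1 p [ 0.2721 -0.5621  0.2303] yaw 25.82 zaxis [-9.0e-04  1.7e-03 -1.0e+00] F [-0.21 -1.24 -0.02] M [ 0.007 -0.003 -0.047] w 0.0855 g 0.0
[-0.0393, 0.0268, 0.0088] [0.0, -0.0, 0.045]
[-0.0381, 0.0285, 0.0088] [0.0, -0.0, 0.045]
[-0.0367, 0.0302, 0.0088] [0.0, -0.0, 0.045]
[-0.0353, 0.0319, 0.0088] [0.0, -0.0, 0.045]
[-0.0339, 0.0335, 0.0088] [0.0, -0.0, 0.045]
[-0.0323, 0.035, 0.0088] [0.0, -0.0, 0.045]
[-0.0307, 0.0364, 0.0088] [0.0, -0.0, 0.045]
[-0.029, 0.0378, 0.0088] [0.0, -0.0, 0.045]
```

Call:
move_arm(offset=[[-0.039, 0.027, 0.009], [-0.038, 0.0285, 0.009], [-0.037, 0.03, 0.009], [-0.035, 0.032, 0.009], [-0.034, 0.0335, 0.009], [-0.032, 0.035, 0.009], [-0.031, 0.036, 0.009], [-0.029, 0.038, 0.008], [0, 0, 0], [0, 0, 0]], angular=[[0, 0, 0.045], [0, 0, 0.045], [0, 0, 0.045], [0, 0, 0.045], [0, 0, 0.045], [0, 0, 0.045], [0, 0, 0.045], [0, 0, 0.045], [0, 0, 0], [0, 0, 0]], grip=[1, 1, 1, 1, 1, 1, 1, 1, 1, 1])

```text
time_s: 1.35
eef_pos: [0.4612, -0.2324, 0.1601]
orientation: [0.144, -3.138, -0.0]
ft_force: [-1.0, -0.2, 0.8]
gripper_width: 0.0002
grasp_force: 0.0
```

```bash
python3 - <<'E'
from h import *
p,q,o=show(); c=snap('wrist','w1.png'); print({k:(np.round(v,4).tolist() if k!='color' else 0) for k,v in c.items() if k!='o'})
E
```

```text
t 1.35 p [ 0.4612 -0.2324  0.1601] yaw 5.24 zaxis [-8.e-04  1.e-04 -1.e+00] F [-0.96 -0.19  0.8 ] M [ 0.003  0.009 -0.014] w 0.0002 g 0.0
{'color': 0, 'fov_y': 69.4339, 'cx': 318.8732, 'cy': 197.7029, 'hand_eye': [[0.0007, 0.9638, 0.2665, 0.0677], [1.0, -0.0007, -0.0, 0.0008], [0.0001, 0.2665, -0.9638, -0.1426], [0.0, 0.0, 0.0, 1.0]]}
```

View pics/w1.png

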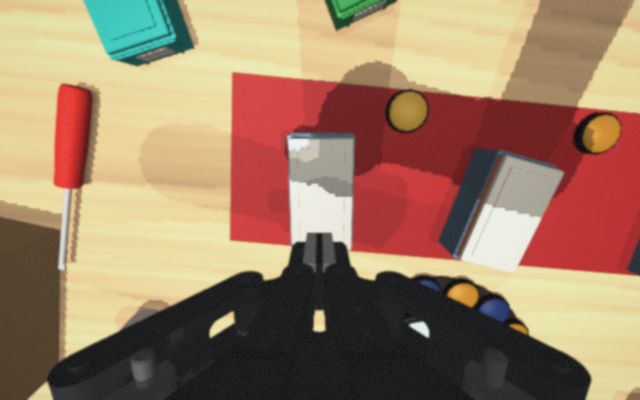

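The wrist view shows case C's lid top at (290,135), (354,135), (353,248), with its bottom left hidden by the fingers. Case B's lid is at (503,152), (563,171), (516,271), (456,258).

```bash
cat >> h.py <<'E'
HE=np.array([[0.0007,0.9638,0.2665,0.0677],[1.0,-0.0007,0,0.0008],[0.0001,0.2665,-0.9638,-0.1426],[0,0,0,1]])
def wz(uv,z,p,q):
    F=200/np.tan(np.radians(69.4339/2)); uv=np.atleast_2d(uv)
    d=np.c_[(uv[:,0]-318.8732)/F,-(uv[:,1]-197.7029)/F,-np.ones(len(uv))]@HE[:3,:3].T
    d=q.apply(d); o=p+q.apply(HE[:3,3]); return o+d*((z-o[2])/d[:,2])[:,None]
E
python3 - <<'E'
from h import *
p,q,o=state()
for u in([(290,135),(354,135),(353,248),(293,245)],[(503,152),(563,171),(516,271),(456,258)],[(233,72),(231,240)]):
    w=wz(u,.0525 if len(u)>2 else .003,p,q); print(np.round(w,4).tolist(),np.round(w.mean(0),4))
    e=[w[(i+1)%4]-w[i] for i in range(4)] if len(u)>2 else [w[1]-w[0]]
    print([(round(np.hypot(v[0],v[1]),4),round(np.degrees(np.arctan2(v[1],v[0])),1)) for v in e])
plan([((.462,-.232,.06),5,4)])
E
```

```text
[[0.4097, -0.2613, 0.0525], [0.4047, -0.2072, 0.0525], [0.5086, -0.1953, 0.0525], [0.5107, -0.252, 0.0525]] [ 0.4585 -0.229   0.0525]
[(np.float64(0.0543), np.float64(95.2)), (np.float64(0.1046), np.float64(6.6)), (np.float64(0.0567), np.float64(-87.9)), (np.float64(0.1015), np.float64(-174.7))]
[[0.4073, -0.0775, 0.0525], [0.4188, -0.0208, 0.0525], [0.5184, -0.0352, 0.0525], [0.51, -0.0961, 0.0525]] [ 0.4636 -0.0574  0.0525]
[(np.float64(0.0579), np.float64(78.6)), (np.float64(0.1007), np.float64(-8.3)), (np.float64(0.0614), np.float64(-97.8)), (np.float64(0.1044), np.float64(169.8))]
[[0.3586, -0.3243, 0.003], [0.5341, -0.3245, 0.003]] [ 0.4464 -0.3244  0.003 ]
[(np.float64(0.1755), np.float64(-0.0))]
[-0.0003, 0.0002, 0.0251] [0.0, -0.0, 0.001]
[-0.0003, 0.0002, 0.0251] [0.0, -0.0, 0.001]
[-0.0003, 0.0002, 0.0251] [0.0, -0.0, 0.001]
[-0.0003, 0.0002, 0.0251] [0.0, -0.0, 0.001]
```

Call:
move_arm(offset=[[0.002, 0.002, 0.045], [0, 0, 0.045], [0, 0, 0.01], [0, 0, 0.003], [0, 0, 0.002], [0, 0, 0.002], [0, 0, 0.002], [0, 0, 0.002], [0, 0, 0.001], [0, 0, 0]], angular=[[0, 0, 0], [0, 0, 0], [0, 0, 0], [0, 0, 0], [0, 0, 0], [0, 0, 0], [0, 0, 0], [0, 0, 0], [0, 0, 0], [0, 0, 0]], grip=[1, 1, 1, 1, 1, 1, 1, 1, 1, 1])

```text
time_s: 2.65
eef_pos: [0.4601, -0.2308, 0.0495]
orientation: [-0.144, 3.136, -0.001]
ft_force: [-0.9, 0.9, 4.4]
gripper_width: -0.0004
grasp_force: 2.5
```

Call:
move_arm(offset=[[0, 0, 0.001], [0, 0, 0.001], [0, 0, 0.001], [0, 0, 0.001], [0, 0, 0], [0, 0, 0], [0, 0, 0], [0, 0, 0], [0, 0, 0], [0, 0, 0]], angular=[[0, 0, 0], [0, 0, 0], [0, 0, 0], [0, 0, 0], [0, 0, 0], [0, 0, 0], [0, 0, 0], [0, 0, 0], [0, 0, 0], [0, 0, 0]], grip=[1, 1, 1, 1, 1, 1, 1, 1, 1, 1])

```text
time_s: 3.9
eef_pos: [0.4601, -0.2308, 0.047]
orientation: [-0.145, 3.136, -0.002]
ft_force: [-3.6, 2.7, 14.8]
gripper_width: -0.0003
grasp_force: 7.5
```

Call:
move_arm(offset=[[0, 0, -0.05], [-0.007, 0.0577, 0], [-0.007, 0.0577, 0], [-0.007, 0.0577, 0], [0, 0, 0.034], [0, 0, 0.005], [0, 0, 0.004], [0, 0, 0.004], [0, 0, 0.003], [0, 0, 0]], angular=[[0, 0, 0], [0, 0, 0], [0, 0, 0], [0, 0, 0], [0, 0, 0], [0, 0, 0], [0, 0, 0], [0, 0, 0], [0, 0, 0], [0, 0, 0]], grip=[1, 1, 1, 1, 1, 1, 1, 1, 1, 1])

```text
time_s: 5.15
eef_pos: [0.4648, -0.0567, 0.0469]
orientation: [-0.141, 3.137, 0.0]
ft_force: [-5.8, 4.4, 16.5]
gripper_width: -0.0004
grasp_force: 8.5
```

Call:
move_arm(offset=[[0, 0, -0.05], [-0.0073, 0.0532, 0], [-0.0073, 0.0532, 0], [-0.0073, 0.0532, 0], [-0.0073, 0.0532, 0], [0, 0, 0.034], [0, 0, 0.006], [0, 0, 0.005], [0, 0, 0.005], [0, 0, 0]], angular=[[0, 0, 0], [0, 0, 0], [0, 0, 0], [0, 0, 0], [0, 0, 0], [0, 0, 0], [0, 0, 0], [0, 0, 0], [0, 0, 0], [0, 0, 0]], grip=[1, 1, 1, 1, 1, 1, 1, 1, 1, 1])

```text
time_s: 6.4
eef_pos: [0.4739, 0.1572, 0.047]
orientation: [0.14, -3.138, 0.0]
ft_force: [-8.3, 1.7, 13.7]
gripper_width: -0.0002
grasp_force: 7.0
```

Call:
move_arm(offset=[[0, 0, -0.05], [-0.02, 0, -0.045], [-0.02, 0, -0.04], [0, 0, 0], [0, 0, 0], [0, 0, 0], [0, 0, 0], [0, 0, 0], [0, 0, 0], [0, 0, 0]], angular=[[0, 0, 0], [0, 0, 0.04], [0, 0, 0.03], [0, 0, 0], [0, 0, 0], [0, 0, 0], [0, 0, 0], [0, 0, 0], [0, 0, 0], [0, 0, 0]], grip=[1, 1, 1, 0, -1, -1, -1, -1, -1, -1])

```text
time_s: 7.65
eef_pos: [0.5141, 0.1611, 0.1792]
orientation: [0.033, -3.141, 0.0]
ft_force: [0.4, 0.2, 0.0]
gripper_width: 0.0855
grasp_force: 0.0
```

```bash
python3 - <<'E'
from h import *
p,q,o=show(); c=snap('wrist','w2.png')
E
```

```text
t 7.65 p [0.5141 0.1611 0.1792] yaw 1.2 zaxis [-2.e-04 -1.e-04 -1.e+00] F [0.44 0.19 0.02] M [0.056 0.044 0.002] w 0.0855 g 0.0
```

View pics/w2.png

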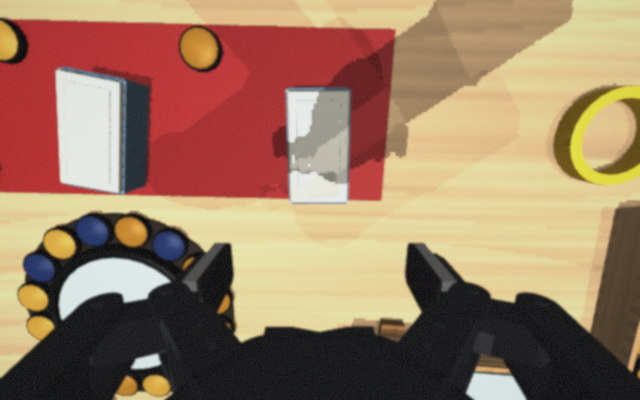

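The view shows case A's lid corners at (287,89), (350,90), (348,202), (291,203), and B's at (58,70), (122,80), (119,191), (61,182).

```bash
python3 - <<'E'
from h import *
p,q,o=state()
for u in([(287,89),(350,90),(348,202),(291,203)],[(58,70),(122,80),(119,191),(61,182)]):
    w=wz(u,.047,p,q); print(np.round(w.mean(0),4))
    e=[w[(i+1)%4]-w[i] for i in range(4)]
    print([(round(np.hypot(v[0],v[1]),4),round(np.degrees(np.arctan2(v[1],v[0])),1)) for v in e])
im=cv2.imread('pics/w2.png').astype(int)
E
```

```text
[0.4746 0.1612 0.047 ]
[(np.float64(0.0564), np.float64(90.4)), (np.float64(0.1045), np.float64(1.8)), (np.float64(0.0566), np.float64(-87.7)), (np.float64(0.1064), np.float64(-178.3))]
[ 0.4651 -0.0521  0.047 ]
[(np.float64(0.0555), np.float64(82.7)), (np.float64(0.1038), np.float64(-10.7)), (np.float64(0.0555), np.float64(-98.1)), (np.float64(0.103), np.float64(169.3))]
```

Call:
move_arm(offset=[[0.0395, 0.001, 0.03], [0, 0, 0.045], [0, 0, 0.045], [0, 0, 0.03], [0, 0, 0.02], [0, 0, 0.008], [0, 0, 0], [0, 0, 0], [0, 0, 0], [0, 0, 0]], angular=[[0, 0, -0.005], [0, 0, 0], [0, 0, 0], [0, 0, 0], [0, 0, 0], [0, 0, 0], [0, 0, 0], [0, 0, 0], [0, 0, 0], [0, 0, 0]], grip=[-1, -1, -1, -1, -1, -1, 1, 1, 1, 1], force=80)

```text
time_s: 8.95
eef_pos: [0.4753, 0.1617, 0.0023]
orientation: [-0.041, 3.14, 0.002]
ft_force: [-0.6, 1.0, 4.0]
gripper_width: 0.059
grasp_force: 86.9
```

```bash
python3 - <<'E'
from h import *
show()
E
```

```text
t 8.95 p [0.4753 0.1617 0.0023] yaw 1.49 zaxis [ 0.0018  0.0011 -1.    ] F [-0.59  0.96  4.05] M [ 0.002  0.254 -0.04 ] w 0.059 g 86.9
```

Call:
move_arm(offset=[[0, 0, -0.05], [0, 0, -0.05], [-0.05, 0, 0], [0.055, 0, 0], [0.055, 0, 0], [0, 0, 0], [-0.055, 0, 0], [-0.055, 0, 0], [0, 0, 0], [0, 0, 0]], angular=[[0, 0, 0], [0, 0, 0], [0, 0, 0], [0, 0, 0], [0, 0, 0], [0, 0, 0], [0, 0, 0], [0, 0, 0], [0, 0, 0], [0, 0, 0]], grip=[1, 1, 1, 1, 1, 1, 1, 1, 1, 1])

```text
time_s: 10.2
eef_pos: [0.524, 0.162, 0.1004]
orientation: [0.039, -3.139, 0.001]
ft_force: [-0.5, -0.7, -1.2]
gripper_width: 0.0589
grasp_force: 87.4
```

```bash
cat >> h.py <<'E'
def meas(n=8):
    L=[]
    for i in range(n):
        r.read_camera('side'); o=r.get_obs(); L.append(np.r_[o['ft_force'],o['ft_torque'],o['joint_torque'][4]])
    L=np.array(L); print('mean',np.round(L.mean(0),3),'sd',np.round(L.std(0),3)); show()
E
python3 -c "from h import *;meas()"
```

```text
mean [ 3.500e-02 -1.960e-01 -2.268e+00 -5.000e-03  2.000e-03 -9.000e-03
  3.000e-03] sd [0.536 0.4   0.586 0.018 0.033 0.019 0.008]
t 10.6 p [0.5243 0.1627 0.1017] yaw 1.51 zaxis [ 4.e-04  2.e-04 -1.e+00] F [ 0.01  0.47 -3.23] M [ 0.011 -0.022  0.017] w 0.0593 g 87.4
```

Call:
move_arm(offset=[[0.055, 0, 0], [0.055, 0, 0], [0, 0, 0], [-0.055, 0, 0], [-0.055, 0, 0], [0, 0, 0], [0.055, 0, 0], [0.055, 0, 0], [0, 0, 0], [0, 0, 0]], angular=[[0, 0, 0], [0, 0, 0], [0, 0, 0], [0, 0, 0], [0, 0, 0], [0, 0, 0], [0, 0, 0], [0, 0, 0], [0, 0, 0], [0, 0, 0]], grip=[1, 1, 1, 1, 1, 1, 1, 1, 1, 1])

```text
time_s: 11.85
eef_pos: [0.4152, 0.1604, 0.1021]
orientation: [-0.042, 3.139, 0.002]
ft_force: [0.3, 0.1, -1.8]
gripper_width: 0.0593
grasp_force: 87.4
```

```bash
python3 -c "from h import *;meas()"
```

```text
mean [-0.028 -0.056 -1.834  0.022  0.    -0.012 -0.003] sd [0.463 0.467 0.475 0.024 0.016 0.035 0.01 ]
t 12.25 p [0.415  0.1597 0.1011] yaw 1.44 zaxis [-2.e-04 -2.e-04 -1.e+00] F [-0.31  0.41 -1.11] M [ 0.022 -0.001 -0.029] w 0.0596 g 87.4
```

Call:
move_arm(offset=[[-0.06, 0, 0], [0, 0, 0.045], [0, 0, 0.04], [0, 0, 0.01], [0, 0, 0.0045], [0, 0, 0], [0, 0, 0], [0, 0, 0], [0, 0, 0], [0, 0, -0.06]], angular=[[0, 0, 0], [0, 0, 0], [0, 0, 0], [0, 0, 0], [0, 0, 0], [0, 0, 0], [0, 0, 0], [0, 0, 0], [0, 0, 0], [0, 0, 0]], grip=[1, 1, 1, 1, 1, 1, -1, -1, -1, -1])

```text
time_s: 13.5
eef_pos: [0.4719, 0.1594, 0.0582]
orientation: [0.039, -3.131, 0.011]
ft_force: [1.1, 0.8, -0.0]
gripper_width: 0.0858
grasp_force: 0.0
```

```bash
python3 - <<'E'
from h import *
p,q,o=show()
plan([((.475,.161,.16),1.5,2),((.465,-.055,.16),-9,5),((.465,-.055,.12),-9,1)])
E
```

```text
t 13.5 p [0.4719 0.1594 0.0582] yaw 1.44 zaxis [-0.0102 -0.0071 -0.9999] F [ 1.1   0.76 -0.  ] M [ 0.196 -0.112  0.017] w 0.0858 g 0.0
[-0.001, 0.0004, -0.0509] [-0.003, -0.005, -0.001]
[-0.0013, 0.0006, -0.0509] [-0.003, -0.005, -0.001]
[0.0031, -0.0431, 0.0] [0.0, 0.0, 0.037]
[0.0015, -0.0432, 0.0] [0.0, 0.0, 0.037]
[-0.0, -0.0432, 0.0] [0.0, 0.0, 0.037]
[-0.0016, -0.0432, 0.0] [0.0, 0.0, 0.037]
[-0.0032, -0.0431, 0.0] [0.0, 0.0, 0.037]
[0.0, 0.0, 0.04] [0.0, 0.0, 0.0]
```

Call:
move_arm(offset=[[0, 0, -0.06], [0.003, -0.0431, 0], [0.0015, -0.0432, 0], [0, -0.0432, 0], [-0.0015, -0.0432, 0], [-0.003, -0.0431, 0], [0, 0, 0.05], [0, 0, 0.04], [0, 0, 0.02], [0, 0, 0.008]], angular=[[0, 0, 0], [0, 0, 0.037], [0, 0, 0.037], [0, 0, 0.037], [0, 0, 0.037], [0, 0, 0.037], [0, 0, 0], [0, 0, 0], [0, 0, 0], [0, 0, 0]], grip=[-1, -1, -1, -1, -1, -1, -1, -1, -1, -1])

```text
time_s: 14.75
eef_pos: [0.4637, -0.0548, 0.0028]
orientation: [-0.25, -3.13, 0.001]
ft_force: [-0.6, 0.7, 0.4]
gripper_width: 0.0852
grasp_force: 0.0
```

```bash
python3 -c "
from h import *
show();snap('side','s2.png')"
```

```text
t 14.75 p [ 0.4637 -0.0548  0.0028] yaw -9.12 zaxis [-2.1e-03 -5.0e-04 -1.0e+00] F [-0.61  0.75  0.44] M [-0.017 -0.042  0.017] w 0.0852 g 0.0
```

Call:
move_arm(offset=[[0, 0, 0], [0, 0, 0], [0, 0, 0], [0, 0, 0], [0, 0, -0.05], [0, 0, -0.05], [-0.05, 0, 0], [0.055, 0, 0], [0.055, 0, 0], [0, 0, 0]], angular=[[0, 0, 0], [0, 0, 0], [0, 0, 0], [0, 0, 0], [0, 0, 0], [0, 0, 0], [0, 0, 0], [0, 0, 0], [0, 0, 0], [0, 0, 0]], grip=[1, 1, 1, 1, 1, 1, 1, 1, 1, 1])

```text
time_s: 16.05
eef_pos: [0.3983, -0.0458, 0.1022]
orientation: [-0.25, -3.124, 0.002]
ft_force: [0.6, -0.5, -2.7]
gripper_width: 0.0588
grasp_force: 88.5
```

Call:
move_arm(offset=[[-0.055, 0, 0], [-0.055, 0, 0], [0, 0, 0], [0.055, 0, 0], [0.055, 0, 0], [0, 0, 0], [-0.055, 0, 0], [-0.055, 0, 0], [0, 0, 0], [0, 0, 0]], angular=[[0, 0, 0], [0, 0, 0], [0, 0, 0], [0, 0, 0], [0, 0, 0], [0, 0, 0], [0, 0, 0], [0, 0, 0], [0, 0, 0], [0, 0, 0]], grip=[1, 1, 1, 1, 1, 1, 1, 1, 1, 1])

```text
time_s: 17.3
eef_pos: [0.5127, -0.0626, 0.103]
orientation: [-0.251, -3.129, -0.0]
ft_force: [-0.3, -0.5, -3.1]
gripper_width: 0.0587
grasp_force: 88.5
```

```bash
python3 -c "from h import *;meas()"
```

```text
mean [-9.000e-02  8.100e-02 -3.373e+00  1.600e-02 -2.000e-03 -6.000e-03
  7.000e-03] sd [0.567 0.665 0.189 0.04  0.021 0.02  0.011]
t 17.7 p [ 0.5134 -0.0623  0.1041] yaw -9.1 zaxis [ 5.e-04  1.e-04 -1.e+00] F [-0.61  0.17 -3.16] M [-0.028  0.002  0.03 ] w 0.0587 g 88.5
```

Call:
move_arm(offset=[[0.055, 0, 0], [0.055, 0, 0], [0, 0, 0], [-0.055, 0, 0], [-0.055, 0, 0], [0, 0, 0], [0.055, 0, 0], [0.055, 0, 0], [0, 0, 0], [0, 0, 0]], angular=[[0, 0, 0], [0, 0, 0], [0, 0, 0], [0, 0, 0], [0, 0, 0], [0, 0, 0], [0, 0, 0], [0, 0, 0], [0, 0, 0], [0, 0, 0]], grip=[1, 1, 1, 1, 1, 1, 1, 1, 1, 1])

```text
time_s: 18.95
eef_pos: [0.4058, -0.0448, 0.1046]
orientation: [0.248, 3.129, 0.001]
ft_force: [0.7, 0.4, -2.6]
gripper_width: 0.0592
grasp_force: 88.5
```

```bash
python3 -c "from h import *;meas();snap('side','s3.png')"
```

```text
mean [ 6.500e-02  2.710e-01 -3.491e+00 -8.000e-03  1.000e-03  8.000e-03
 -1.000e-03] sd [0.515 0.301 0.328 0.023 0.02  0.036 0.015]
t 19.35 p [ 0.4053 -0.0451  0.1037] yaw -9.14 zaxis [-3.e-04 -1.e-04 -1.e+00] F [-0.46 -0.21 -3.2 ] M [-0.021  0.013 -0.   ] w 0.0589 g 88.5
```

Call:
move_arm(offset=[[-0.06, 0, 0], [0, 0, 0.045], [0, 0, 0.04], [0, 0, 0.01], [0, 0, 0.0045], [0, 0, 0], [0, 0, 0], [0, 0, 0], [0, 0, 0], [0, 0, -0.06]], angular=[[0, 0, 0], [0, 0, 0], [0, 0, 0], [0, 0, 0], [0, 0, 0], [0, 0, 0], [0, 0, 0], [0, 0, 0], [0, 0, 0], [0, 0, 0]], grip=[1, 1, 1, 1, 1, 1, -1, -1, -1, -1])

```text
time_s: 20.65
eef_pos: [0.4611, -0.0552, 0.0608]
orientation: [-0.25, -3.119, 0.005]
ft_force: [1.9, -0.3, 0.9]
gripper_width: 0.0856
grasp_force: 0.0
```

```bash
python3 - <<'E'
from h import *
p,q,o=show()
plan([((.4595,-.230,.122),5.7,4)],start=((.4645,-.0550,.122),-9.1))
E
```

```text
t 20.65 p [ 0.4611 -0.0552  0.0608] yaw -9.15 zaxis [-0.0125 -0.0025 -0.9999] F [ 1.93 -0.31  0.87] M [ 0.09  -0.221  0.008] w 0.0856 g 0.0
[-0.0057, -0.0434, 0.0] [0.0, 0.0, -0.065]
[-0.0029, -0.0437, 0.0] [0.0, 0.0, -0.065]
[-0.0, -0.0438, 0.0] [0.0, 0.0, -0.065]
[0.0028, -0.0437, 0.0] [0.0, 0.0, -0.065]
```

Call:
move_arm(offset=[[0, 0, -0.06], [-0.0057, -0.0434, 0], [-0.003, -0.0437, 0], [0, -0.0438, 0], [0.003, -0.0437, 0], [0, 0, 0.055], [0, 0, 0.04], [0, 0, 0.017], [0, 0, 0.008], [0, 0, 0]], angular=[[0, 0, 0], [0, 0, -0.065], [0, 0, -0.065], [0, 0, -0.065], [0, 0, -0.065], [0, 0, 0], [0, 0, 0], [0, 0, 0], [0, 0, 0], [0, 0, 0]], grip=[-1, -1, -1, -1, -1, -1, -1, -1, -1, -1])

```text
time_s: 21.9
eef_pos: [0.4593, -0.2297, 0.0043]
orientation: [0.159, -3.137, 0.0]
ft_force: [0.2, 0.1, -0.1]
gripper_width: 0.0857
grasp_force: 0.0
```

```bash
python3 - <<'E'
from h import *
show();snap('side','s4.png');snap('scene','c4.png')
a=cv2.imread('pics/s4.png')[140:290,230:400]; b=cv2.imread('pics/c4.png')[165:265,215:405]
cv2.imwrite('pics/x4.png',np.vstack([cv2.resize(a,(510,450)),cv2.resize(b,(510,150*0+268))])[:600])
E
```

```text
t 21.9 p [ 0.4593 -0.2297  0.0043] yaw 5.79 zaxis [-2.e-04 -1.e-04 -1.e+00] F [ 0.17  0.07 -0.06] M [ 0.048 -0.042  0.007] w 0.0857 g 0.0
```

View pics/x4.png

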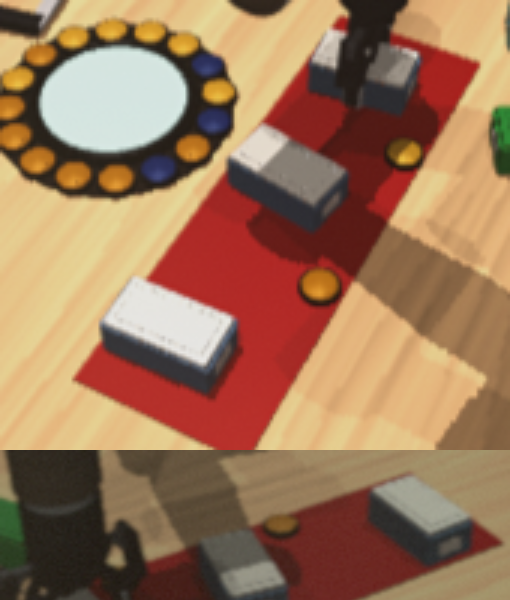

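Cases A (at 170,330) and B (at 288,175) are upright in their places with no orange seal showing, and the fingers are around C (at 365,70). Next I grip and shake C.

Call:
move_arm(offset=[[0, 0, 0.001], [0, 0, 0], [0, 0, 0], [0, 0, 0], [0, 0, -0.05], [0, 0, -0.05], [-0.05, 0, 0], [0.055, 0, 0], [0.055, 0, 0], [0, 0, 0]], angular=[[0, 0, 0], [0, 0, 0], [0, 0, 0], [0, 0, 0], [0, 0, 0], [0, 0, 0], [0, 0, 0], [0, 0, 0], [0, 0, 0], [0, 0, 0]], grip=[1, 1, 1, 1, 1, 1, 1, 1, 1, 1])

```text
time_s: 23.25
eef_pos: [0.3924, -0.2345, 0.1012]
orientation: [0.152, -3.129, -0.006]
ft_force: [-0.0, 0.4, -4.9]
gripper_width: 0.0589
grasp_force: 91.7
```

Call:
move_arm(offset=[[-0.055, 0, 0], [-0.055, 0, 0], [0, 0, 0], [0.055, 0, 0], [0.055, 0, 0], [0, 0, 0], [-0.055, 0, 0], [-0.055, 0, 0], [0, 0, 0], [0, 0, 0]], angular=[[0, 0, 0], [0, 0, 0], [0, 0, 0], [0, 0, 0], [0, 0, 0], [0, 0, 0], [0, 0, 0], [0, 0, 0], [0, 0, 0], [0, 0, 0]], grip=[1, 1, 1, 1, 1, 1, 1, 1, 1, 1])

```text
time_s: 24.5
eef_pos: [0.508, -0.2241, 0.1021]
orientation: [0.158, -3.135, -0.002]
ft_force: [-0.3, -0.1, -5.6]
gripper_width: 0.059
grasp_force: 91.9
```

```bash
python3 -c "from h import *;meas()"
```

```text
mean [ 0.018 -0.044 -5.274  0.014  0.036  0.01   0.052] sd [0.42  0.559 0.454 0.028 0.058 0.047 0.018]
t 24.9 p [ 0.5085 -0.2247  0.1035] yaw 5.75 zaxis [ 1.e-04  0.e+00 -1.e+00] F [ 0.17 -0.33 -5.17] M [0.026 0.005 0.017] w 0.0589 g 92.0
```

Call:
move_arm(offset=[[0.055, 0, 0], [0.055, 0, 0], [0, 0, 0], [-0.055, 0, 0], [-0.055, 0, 0], [0, 0, 0], [0.055, 0, 0], [0.055, 0, 0], [0, 0, 0], [0, 0, 0]], angular=[[0, 0, 0], [0, 0, 0], [0, 0, 0], [0, 0, 0], [0, 0, 0], [0, 0, 0], [0, 0, 0], [0, 0, 0], [0, 0, 0], [0, 0, 0]], grip=[1, 1, 1, 1, 1, 1, 1, 1, 1, 1])

```text
time_s: 26.15
eef_pos: [0.4002, -0.2361, 0.1041]
orientation: [-0.158, 3.135, -0.002]
ft_force: [-0.2, -0.4, -4.5]
gripper_width: 0.0587
grasp_force: 92.0
```

```bash
python3 -c "
from h import *;meas()
plan([((.46,-.23,.127),5.8,1),((.6915,-.079,.127),0,6)],start=((.4,-.236,.103),5.8))"
```

```text
mean [ 3.730e-01  6.300e-02 -5.549e+00  5.000e-03 -3.400e-02 -3.000e-03
 -4.200e-02] sd [0.532 0.441 0.484 0.019 0.024 0.025 0.021]
t 26.55 p [ 0.3999 -0.2356  0.1032] yaw 5.79 zaxis [-0.e+00  1.e-04 -1.e+00] F [-0.34  0.41 -6.14] M [ 0.014 -0.028 -0.01 ] w 0.0591 g 92.0
[-0.0603, -0.0001, -0.024] [0.0, 0.0, 0.0]
[-0.0409, 0.0211, 0.0] [0.0, 0.0, 0.017]
[-0.0406, 0.0218, 0.0] [0.0, 0.0, 0.017]
[-0.0402, 0.0225, 0.0] [0.0, 0.0, 0.017]
[-0.0398, 0.0232, 0.0] [0.0, 0.0, 0.017]
[-0.0394, 0.0239, 0.0] [0.0, 0.0, 0.017]
[-0.039, 0.0245, 0.0] [0.0, 0.0, 0.017]
```

Call:
move_arm(offset=[[-0.04, 0, -0.01], [-0.03, 0.01, 0], [-0.041, 0.022, 0], [-0.0405, 0.022, 0], [-0.04, 0.0225, 0], [-0.04, 0.023, 0], [-0.0375, 0.022, 0], [-0.022, 0.013, 0], [-0.01, 0.0045, 0], [0, 0, 0]], angular=[[0, 0, 0], [0, 0, 0], [0, 0, 0.017], [0, 0, 0.017], [0, 0, 0.017], [0, 0, 0.017], [0, 0, 0.017], [0, 0, 0.017], [0, 0, 0], [0, 0, 0]], grip=[1, 1, 1, 1, 1, 1, 1, 1, 1, 1])

```text
time_s: 27.8
eef_pos: [0.6906, -0.0761, 0.1123]
orientation: [-0.001, -3.14, 0.0]
ft_force: [-0.8, 0.9, -5.0]
gripper_width: 0.0589
grasp_force: 92.0
```

```bash
python3 -c "
from h import *;show()
plan([((.692,-.079,.113),0,1)])"
```

```text
t 27.8 p [ 0.6906 -0.0761  0.1123] yaw -0.05 zaxis [-0.0019 -0.     -1.    ] F [-0.85  0.89 -5.  ] M [ 0.009  0.057 -0.   ] w 0.0589 g 92.0
[-0.0014, -0.0029, -0.0007] [-0.0, -0.002, -0.001]
```

Call:
move_arm(offset=[[-0.001, -0.003, -0.001], [0, 0, 0], [0, 0, 0], [0, 0, 0], [0, 0, 0], [0, 0, 0], [0, 0, 0], [0, 0, 0], [0, 0, 0], [0, 0, 0]], angular=[[0, 0, 0], [0, 0, 0], [0, 0, 0], [0, 0, 0], [0, 0, 0], [0, 0, 0], [0, 0, 0], [0, 0, 0], [0, 0, 0], [0, 0, 0]], grip=[1, 1, 1, 1, 1, 1, 1, 1, 1, 1])

```text
time_s: 29.05
eef_pos: [0.6919, -0.0792, 0.1143]
orientation: [-0.002, -3.142, -0.0]
ft_force: [-0.6, -0.5, -5.6]
gripper_width: 0.0591
grasp_force: 92.0
```

```bash
python3 - <<'E'
from h import *
show();snap('side','s5.png');snap('scene','c5.png')
a=cv2.imread('pics/s5.png')[100:300,200:400]; b=cv2.imread('pics/c5.png')[165:325,215:415]
cv2.imwrite('pics/x5.png',np.hstack([cv2.resize(a,(400,400)),cv2.resize(cv2.copyMakeBorder(b,0,40,0,0,0),(400,400))]))
E
```

```text
t 29.05 p [ 0.6919 -0.0792  0.1143] yaw -0.07 zaxis [-1.e-04  0.e+00 -1.e+00] F [-0.56 -0.47 -5.58] M [-0.034  0.012 -0.038] w 0.0591 g 92.0
```

View pics/x5.png

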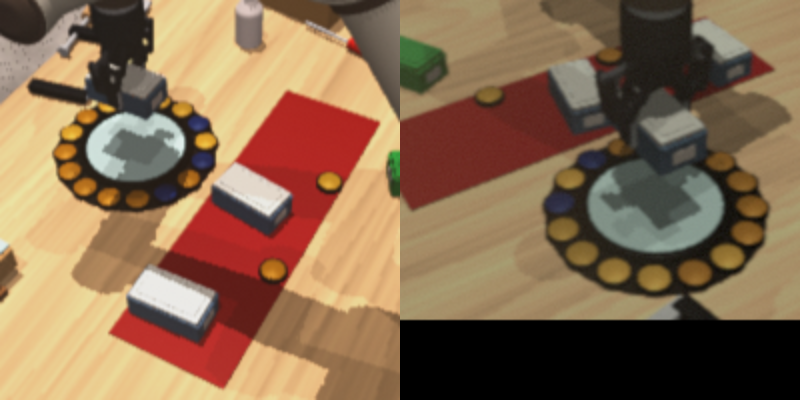

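The left view shows the held case level over the glass at (140,90), and A (172,300) and B (252,197) in place. I'm handing the job in.

```bash
python3 -c "
from plant import r
print(r.close_job())"
```

```text
the job is handed in; nothing more can be done
None
```

I handed the job in at about 29 s: all three lids are pressed home, and the right-hand (−y) case rattled, with its balance shifting about 0.07–0.09 N m end to end; it is held level and still over the mirror's middle, about 10 cm above the glass, and the two silent cases are back upright in their places.

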